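Clamp a binding comb and hold it open at the third click

ROBOT

A 7-joint arm with a two-finger parallel gripper is mounted at the origin on the work surface; the furniture and walls round the work are solid. World frame = base frame: x ahead of the robot, y to its left, z up, the work surface at z = 0. Lengths are in m, angles in rad, forces in N, time in s.
With the tool pointing down it reaches from about 0.4 to 0.85 m from the base axis. Payload 10.4 kg.
Tool frame: the origin (TCP) lies on the centre line of the jaws, within the pads' length; the fingertips stand 25 mm ahead of it and the grasp point (between the pads) lies 6 mm ahead of it; z points along the fingers, y is the direction in which the jaws open and shut (so a half turn about z gives the same grasp; the last joint's range is limited). The gripper opens to 87 mm and grips with 3 to 60 N. Pads are 19 mm wide; open, the fingers measure 117 mm over their backs; the gripper's body (75 mm by 190 mm) begins 51 mm behind the grasp point.
Start: joints at [1.086, 0.332, -0.065, 1.46, 0.022, 1.35, -0.088], TCP at [0.278, -0.56, 0.248] pointing down, gripper open.
Joint ranges: [-2.6, 2.6], [-0.5, 2.12], [-1.47, 1.34], [0.16, 2.42], [-1.27, 4.41], [0.06, 2.06], [-2.6, 2.6]. Speed limits (rad/s): [2.22, 2.22, 2.79, 2.79, 3.14, 3.14, 3.14].

INTERFACE

Orientations are given as a unit quaternion [w, x, y, z].
In Python, from workcell import r gives the robot as it stands. The module is installed in compiled form; this text tells all that it offers.
- The arm moves only by the shell command python3 -m inch 'ROWS' [FORCE]. ROWS is JSON, a list of rows, each a list of 7 numbers: the shift along the tool's x, y, z in m, then the turn, a rotation vector about the tool's x, y, z in rad, then the opening, from -1 (shut) to 1 (fully open), so that 0 is half open. In form: [[x, y, z, ax, ay, az, hand], ...]. A call has 1 to 8 rows; each row shifts and turns the commanded pose from where the row before left it, along the tool's axes as they then stand; what a row does not reach is not made up. A row lasts 1/8 s, in which the tool goes at most 62.5 mm and 10.7 degrees, less where a joint would pass 70% of its speed; a pose out of reach is approached as far as the arm can. A call is refused whole if a number of a shift passes 0.0625 or a number of a turn 0.188, either way. A call with a gripper value outside its range is refused whole. The fingers move at their own pace and stop on an object; FORCE is the grip in N (left out, the last holds). Time passes only in rows, so rows that do not move let the fingers close. It gives the time, the measured TCP pose, the force and the opening at its end, in the units of the state.
- r.observe(): the state, without advancing time (a new reading comes with each control period).
- r.camera(name): name is "side" or "top"; returns the picture (384x512x3 uint8, red, green, blue); there is no depth.
- r.calibration(name): a dict with "K" (3x3 intrinsics, pixels), "position" and "orientation" of the camera in the world. Camera axes: x right, y down, z forward; pixel columns grow to the right and rows downward; lengths in m; the calibration is good to about 2 mm. A picture is of the moment at which its call begins. calibration takes no time and is no camera call.
- r.job_done(): hands the job in, once; it reports no verdict.
The state is a dict: "clock": time; "joint_pos": joint angles; "qvel": joint speeds; "joint_efforts": joint torques, N m; "position": TCP position; "ee_rot": TCP orientation; "ft_force": force on the tool from outside, world axes, zero at the start; "wrist_torque": the same for the moment, N m; "grip_width": opening from 0.0 (shut) to 1.0 (fully open).
Only numpy, scipy, OpenCV 4.12 (cv2) and the standard library are available. Lean on these libraries where they do the work, as an engineer would, in place of code of your own. Each camera call takes 0.05 s, during which the arm holds its last target.

TASK

I am about to hook the punched pages of the report onto the blue comb in the comb-opening machine. First press the wide clamp plate down by its black pad until it snaps fully down and stays, so the comb's spine is held; only then press the lever at the machine's left side down past its first two clicks to the third, where the arm lines up with the orange mark, without running on to the end stop. Finish with your fingers still holding the lever there against its spring, the clamp still down, and leave the book with the card case on it, the tumbler and the matchbox where they are.

Things in the scene. Friction and masses are not known exactly. Their poses are not given: they have to be found in the camera images.
- binder: comb-opening machine, dark shell with a pale grey deck, 220 (x) x 300 (y) x about 110 mm, fixed to the desk. Origin: centre of its underside on the desk; its x axis points to its back, y to its left, z up; its front (page shelf, -x) faces the robot roughly. Deck at 65 mm. The blue comb lies across the deck; the clamp plate is hinged behind it; the lever is on the left side (+y).
- clamp (a joint): angle of the spine clamp, a steel plate 94 x 226 mm hinged along y at the machine's rear (hinge line at x +75 mm, z 92 mm in the binder frame). 0 = sprung open, front edge up; 0.55 = fully down, level, at its stop. It resists with up to about 15 N at the pad for two thirds of its travel, then goes over centre and snaps down and stays.
- clamp_pad (a point): middle of the top face of the clamp's black rubber pad, 42 (x) x 112 mm (y). In the binder frame it is at x +27, z 140 mm when open and x +9, y 0, z 108 mm when fully down.
- lever (a joint): angle of the opening lever about its pivot. 0 = at rest, raised 0.9 rad above level; it grows as the lever is pressed forward (to -x) and down. Clicks at 0.3, 0.6 and 0.9 (third: lever level, in line with the orange mark); end stop at 1.1. A spring always drives it back to 0 when let go; 3 to 9 N at the grip are needed, with soft clicks on the way.
- lever_pivot (a point): point on the lever's pivot axis (parallel to the binder's y) abreast of the middle of the grip; binder frame x +20, y +204, z 95 mm.
- grip_mid (a point): centre of the lever's grip, a black rubber bar of 22 mm diameter and 66 mm long, parallel to the binder's y axis, with an orange ring at its outer end. It moves on a circle of 125 mm radius about lever_pivot: binder frame x -58, z 193 mm at rest; x -105, z 95 mm at the third click; y +204 mm always.
- lever_grip: the same grip as a body, a sleeve that turns freely on the lever; its origin is the grip bar's inner end, on the bar's axis.
- third_mark (a point): orange mark on the rim of the dark quadrant beside the lever, the third of three (the first two are white); at the lever pivot's height, 54 mm in front of it.
- pocket_book: black bound book, 142 x 208 x 30 mm, right of the machine; origin at the centre of its underside. Leave it.
- card_case: silver card case, 63 x 96 x 9 mm, on the book; origin at the centre of its underside. Leave it.
- tumbler: crystal tumbler, 82 mm across, 94 mm high, on a coaster to the right; origin at the centre of its underside. Leave it.
- matchbox: red matchbox, 37 x 54 x 16 mm, at the left edge of the desk; origin at the centre of its underside. Leave it.

How it is judged:
By the outcome, as a careful person would: the job done as asked, in the order asked, and still so for the second after the job is handed in, while the arm keeps its last pose, push and grip.
It also fails if it takes over 43 s, if anything falls off the work surface, if the arm or the gripper's body presses on something with over 40 N, if the wrist force passes 120 N, or if a joint passes its speed limit or range.

## Working session

There is one attempt and no reset: what is moved stays moved. The work goes in short steps, Python scripts to look and compute and a shell command to move; the robot and the scene stay as the last step left them, time stands still between calls to the robot, and variables do not carry over. Pictures are saved under pics/ and viewed, and the job is handed in when it is done.

```bash
mkdir -p pics; python3 - <<'E'
from workcell import r
import cv2
print(r.observe())
for n in("side","top"):
    c=r.calibration(n);print(n,c)
    cv2.imwrite(f"pics/{n}0.png",r.camera(n)[:,:,::-1])
E
```

```text
{'clock': 0.0, 'joint_pos': array([ 1.08642105,  0.33285702, -0.06468029,  1.46094887,  0.02161624,
        1.34990493, -0.08850239]), 'qvel': array([ 8.50554919e-05,  4.75198147e-04,  3.02726707e-04,  1.60342741e-03,
       -2.98310888e-04,  7.99216641e-04, -1.68205397e-03]), 'joint_efforts': array([ 8.13640509e-04, -6.23253751e+01,  2.48411600e-02, -3.89889836e+01,
       -6.13231002e-02,  3.97910562e-02,  1.86364673e-04]), 'position': array([ 0.27828306, -0.55922962,  0.24675954]), 'ee_rot': array([-6.80723087e-04,  9.73462981e-01,  2.28843437e-01, -2.05856441e-04]), 'ft_force': array([ 0.45900332,  0.30236359, -0.08221124]), 'wrist_torque': array([-0.04223867, -0.00692841, -0.02301507]), 'grip_width': 1.0001029736132931}
side {'K': array([[348.76678192,   0.        , 257.05291289],
       [  0.        , 348.76678192, 198.30880974],
       [  0.        ,   0.        ,   1.        ]]), 'position': array([0.27175957, 1.06636359, 0.6228961 ]), 'orientation': array([ 0.07715072, -0.09677628,  0.82216591, -0.55563057])}
top {'K': array([[377.73790976,   0.        , 255.35988089],
       [  0.        , 377.73790976, 193.46817139],
       [  0.        ,   0.        ,   1.        ]]), 'position': array([ 0.43134539, -0.07037496,  1.42190062]), 'orientation': array([ 0.02645481, -0.7052782 ,  0.70766517, -0.03305752])}
```

View pics/side0.png

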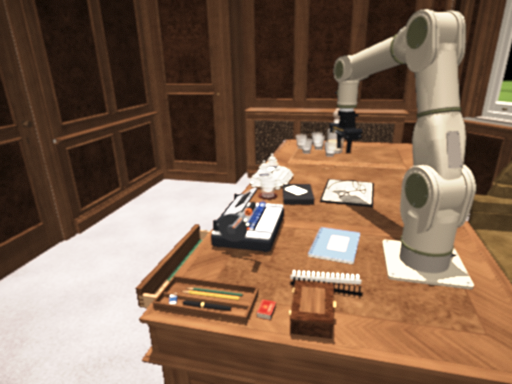

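View pics/top0.png

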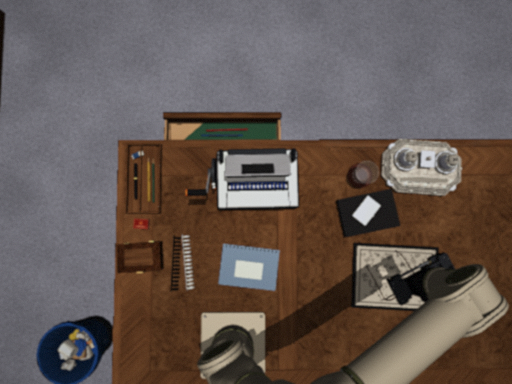

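The top view shows the machine at about (217–298, 150–210), the lever grip at about (196, 192), and the book and tumbler to the right. I'll enlarge it to measure.

```bash
python3 - <<'E'
import cv2
a=cv2.imread("pics/top0.png")[135:225,165:315]
cv2.imwrite("pics/t0c.png",cv2.resize(a,None,fx=5,fy=5,interpolation=cv2.INTER_CUBIC))
a=cv2.imread("pics/side0.png")[175:265,195:305]
cv2.imwrite("pics/s0c.png",cv2.resize(a,None,fx=6,fy=6,interpolation=cv2.INTER_CUBIC))
E
```

```text
(no output)
```

View pics/t0c.png

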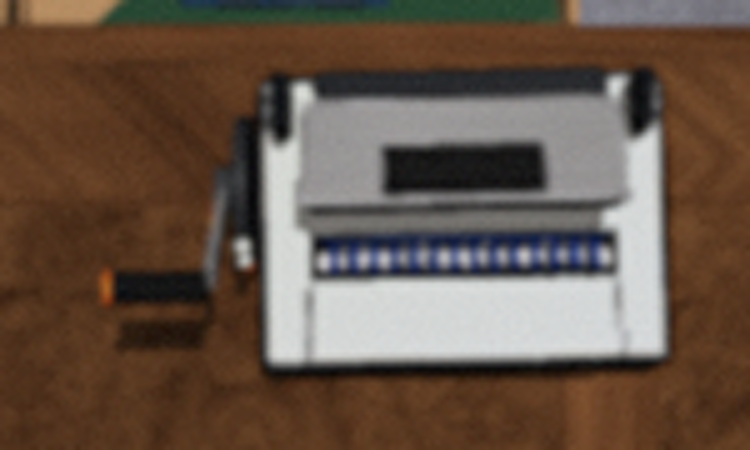

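View pics/s0c.png

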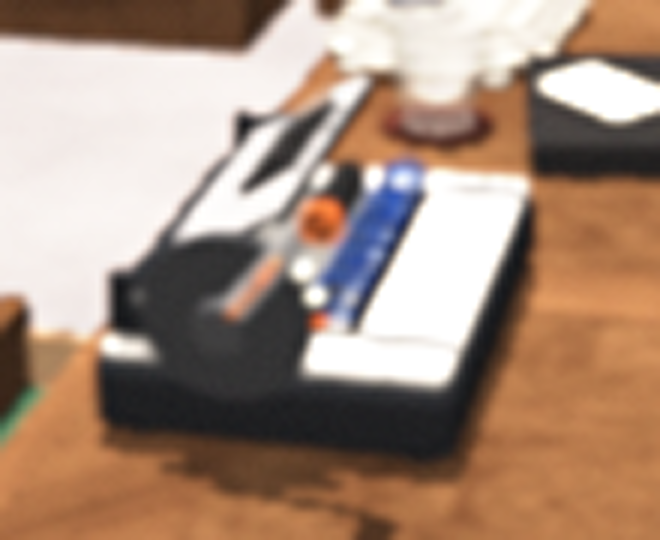

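```bash
cat > h.py <<'E'
import numpy as np
from scipy.spatial.transform import Rotation as R
from workcell import r
def q2R(q): return R.from_quat([q[1],q[2],q[3],q[0]]).as_matrix()
def proj(n,P):
    c=r.calibration(n); p=(np.atleast_2d(P)-c["position"])@q2R(c["orientation"])
    u=p@c["K"].T; return u[:,:2]/u[:,2:]
def b2w(s,P): 
    P=np.atleast_2d(P); c,n=np.cos(s[2]),np.sin(s[2])
    return np.c_[s[0]+c*P[:,0]-n*P[:,1], s[1]+n*P[:,0]+c*P[:,1], P[:,2]]
E
cat > fit.py <<'E'
from h import *
from scipy.optimize import least_squares
T=[((-.110,.150,.065),(264,366)),((-.110,-.150,.065),(668,360)),((.110,.150,.065),(262,75)),((.110,-.150,.065),(660,72)),((.027,0,.140),(464,169)),((-.058,.204,.193),(155,287))]
S=[((-.058,.237,.193),(322,218)),((-.11,.15,.065),(450,383)),((.11,.15,.065),(102,340)),((-.034,.17,.095),(318,322)),((-.110,-.15,.065),(530,180))]
tp=np.array([t[0] for t in T]);tu=np.array([t[1] for t in T])/5+[165,135]
sp=np.array([t[0] for t in S]);su=np.array([t[1] for t in S])/6+[195,175]
f=lambda s:np.r_[(proj("top",b2w(s,tp))-tu).ravel(),(proj("side",b2w(s,sp))-su).ravel()]
o=least_squares(f,[.7,.0,0],loss="soft_l1");s=o.x
print(s);print(f(s).reshape(-1,2).round(1))
for k,p in dict(open=(.027,0,.14),down=(.009,0,.108),pivot=(.02,.204,.095),grip0=(-.058,.204,.193),grip3=(-.105,.204,.095)).items(): print(k,b2w(s,p).round(4))
E
python3 fit.py
```

```text
[ 0.60039    -0.09286863  0.01336825]
[[-1.1  1.3]
 [ 1.6  1.1]
 [-1.2 -0.9]
 [ 1.6 -1.6]
 [ 0.4 -0.9]
 [ 0.4 -0.2]
 [ 0.1  1.5]
 [ 1.5 -0.3]
 [-2.5  0.9]
 [-0.3  2.5]
 [ 2.3 -0.6]]
open [[ 0.6274 -0.0925  0.14  ]]
down [[ 0.6094 -0.0927  0.108 ]]
pivot [[0.6177 0.1114 0.095 ]]
grip0 [[0.5397 0.1103 0.193 ]]
grip3 [[0.4927 0.1097 0.095 ]]
```

The fit places the machine at about (0.600, −0.093), yaw 0.013. The pad and grip agree to within 1 px; the corner residuals are symmetric because the deck is inset. For both jobs the jaws should open along world x, so I'll turn first and close the fingers.

```bash
python3 -m inch '[[0,0,0,0,0,-0.187,-1],[0,0,0,0,0,-0.187,-1],[0,0,0,0,0,-0.187,-1],[0,0,0,0,0,-0.187,-1],[0,0,0,0,0,-0.187,-1],[0,0,0,0,0,-0.187,-1]]' 20; cat >> h.py <<'E'
def delta(P):
    "world target -> shift in current tool axes"
    o=r.observe(); return q2R(o["ee_rot"]).T@(np.array(P)-o["position"])
def st():
    o=r.observe();print(round(o["clock"],2),o["position"].round(4),"F",o["ft_force"].round(1),"w",round(o["grip_width"],3));print(q2R(o["ee_rot"]).round(3).tolist(),o["joint_pos"].round(2))
E
python3 -c "
from h import *
st();print(delta([.625,-.093,.20]))"
```

```text
clock: 0.85
position: [0.2784, -0.5594, 0.2471]
ee_rot: [-0.0, 0.7, 0.714, 0.0]
ft_force: [0.2, 0.9, -0.6]
grip_width: 0.4
0.85 [ 0.2784 -0.5594  0.2471] F [ 0.2  0.9 -0.6] w 0.4
[[-0.019, 1.0, -0.0], [1.0, 0.019, 0.001], [0.001, -0.0, -1.0]] [ 1.2   0.34 -0.22  1.45  0.07  1.36  1.  ]
[0.45957137 0.35553909 0.0472712 ]
```

```bash
python3 -m inch '[[0.038,0.03,0,0,0,0,-1],[0.038,0.03,0,0,0,0,-1],[0.038,0.03,0,0,0,0,-1],[0.038,0.03,0,0,0,0,-1],[0.038,0.03,0,0,0,0,-1],[0.038,0.03,0,0,0,0,-1]]'
python3 -m inch '[[0.038,0.03,0,0,0,0,-1],[0.038,0.03,0,0,0,0,-1],[0.038,0.03,0,0,0,0,-1],[0.038,0.03,0,0,0,0,-1],[0.038,0.03,0,0,0,0,-1],[0.038,0.025,0,0,0,0,-1]]'
python3 -m inch '[[0,0,0.02,0,0,0,-1],[0,0,0.02,0,0,0,-1],[0,0,0,0,0,0,-1]]'
python3 - <<'E'
from h import *
import cv2
st();print(delta([.622,-.093,.165]))
for n,(a,b,c,d) in dict(top=(125,225,165,315),side=(145,265,185,315)).items():
    cv2.imwrite(f"pics/{n}1.png",cv2.resize(r.camera(n)[a:b,c:d,::-1],None,fx=4,fy=4,interpolation=cv2.INTER_CUBIC))
E
```

```text
clock: 1.6
position: [0.4561, -0.3278, 0.2473]
ee_rot: [-0.0, 0.703, 0.712, -0.0]
ft_force: [0.2, -0.8, 0.2]
grip_width: 0.004
clock: 2.35
position: [0.6282, -0.0977, 0.247]
ee_rot: [-0.0, 0.703, 0.712, -0.0]
ft_force: [0.6, -0.1, -0.4]
grip_width: 0.002
clock: 2.72
position: [0.6259, -0.1007, 0.205]
ee_rot: [-0.001, 0.703, 0.711, -0.002]
ft_force: [-0.8, -0.2, 1.1]
grip_width: 0.006
2.73 [ 0.6259 -0.1007  0.205 ] F [-0.8 -0.2  1.1] w 0.006
[[-0.011, 1.0, -0.004], [1.0, 0.011, -0.0], [-0.0, -0.004, -1.0]] [ 0.48  0.43 -0.52  1.47  0.22  1.31 -0.05]
[ 0.0077939  -0.00360327  0.04005035]
```

View pics/side1.png

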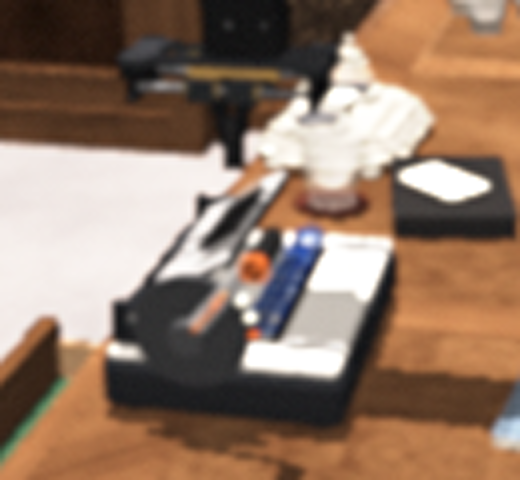

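View pics/top1.png

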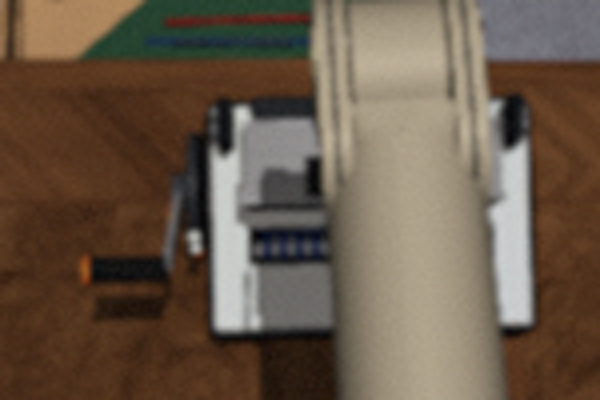

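The fingers are over the pad: in the side view the tip is at about (235, 165) of the crop, above the black pad. Next I descend gently, drifting to −x to follow the pad.

```bash
python3 -m inch '[[0.008,-0.002,0.012,0,0,0,-1],[0,-0.002,0.012,0,0,0,-1],[0,0,0.01,0,0,0,-1],[0,-0.002,0.006,0,0,0,-1],[0,-0.003,0.006,0,0,0,-1]]' 40
python3 -m inch '[[0,-0.003,0.006,0,0,0,-1],[0,-0.003,0.006,0,0,0,-1]]' 
python3 -m inch '[[0,-0.003,0.006,0,0,0,-1],[0,-0.002,0.006,0,0,0,-1]]'; python3 -c "
from h import *
st()"
```

```text
clock: 3.45
position: [0.6191, -0.0912, 0.1629]
ee_rot: [0.001, 0.703, 0.712, 0.001]
ft_force: [-4.6, 0.7, 15.5]
grip_width: 0.002
clock: 3.7
position: [0.6126, -0.0913, 0.1503]
ee_rot: [0.001, 0.703, 0.712, 0.0]
ft_force: [-0.7, 0.0, 2.5]
grip_width: 0.004
clock: 3.95
position: [0.6072, -0.0914, 0.1369]
ee_rot: [-0.0, 0.703, 0.712, -0.0]
ft_force: [-1.1, -0.4, 0.2]
grip_width: 0.006
3.95 [ 0.6072 -0.0914  0.1369] F [-1.1 -0.4  0.2] w 0.006
[[-0.013, 1.0, -0.0], [1.0, 0.013, -0.0], [-0.0, -0.0, -1.0]] [ 0.48  0.44 -0.52  1.6   0.23  1.16 -0.08]
```

The force peaked at 15.5 N and then dropped away, so the plate seems to have snapped over. I'll push a few mm more to feel the stop, then lift off and check.

```bash
python3 -m inch '[[0,0,0.004,0,0,0,-1],[0,0,0.003,0,0,0,-1],[0,0,0,0,0,0,-1]]'
python3 -m inch '[[0,0,-0.02,0,0,0,-1],[0,0,-0.04,0,0,0,-1],[0,0,-0.05,0,0,0,-1],[0,0,-0.05,0,0,0,0],[0.03,0,0,0,0,0,1],[0.03,-0.03,0,0,0,0,1],[0.03,-0.03,0,0,0,0,1],[0,0,0,0,0,0,1]]'
python3 - <<'E'
from h import *
import cv2
st();print(delta([.54,.115,.30]))
for n,(a,b,c,d) in dict(top=(125,225,165,315),side=(145,265,185,315)).items():
    cv2.imwrite(f"pics/{n}2.png",cv2.resize(r.camera(n)[a:b,c:d,::-1],None,fx=5,fy=5,interpolation=cv2.INTER_CUBIC))
E
```

```text
clock: 4.32
position: [0.6071, -0.0913, 0.1328]
ee_rot: [0.0, 0.703, 0.712, -0.001]
ft_force: [-13.4, 0.2, 23.2]
grip_width: 0.003
clock: 5.32
position: [0.5451, 0.0009, 0.2918]
ee_rot: [0.001, 0.701, 0.713, 0.0]
ft_force: [0.6, -1.0, 0.0]
grip_width: 0.488
5.33 [0.5451 0.0009 0.2918] F [ 0.6 -1.   0. ] w 0.488
[[-0.017, 1.0, 0.002], [1.0, 0.017, -0.0], [-0.0, 0.002, -1.0]] [ 0.45  0.18 -0.6   1.58  0.11  1.41 -0.15]
[ 0.1141218  -0.00312659 -0.00825965]
```

View pics/side2.png

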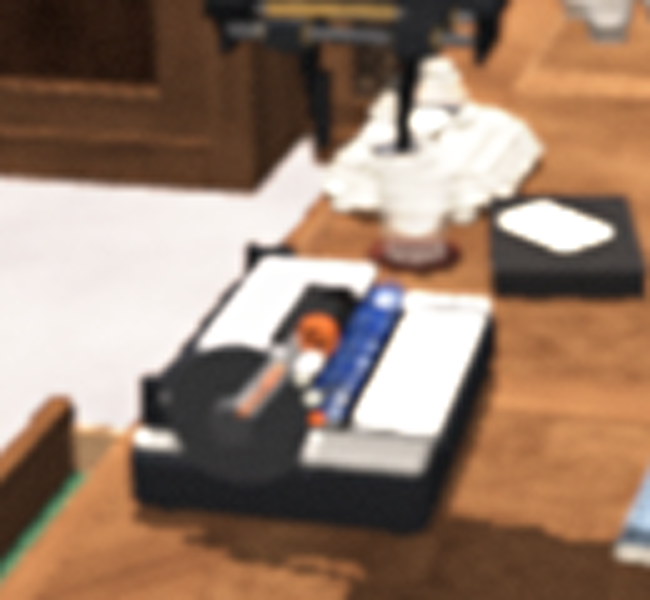

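View pics/top2.png

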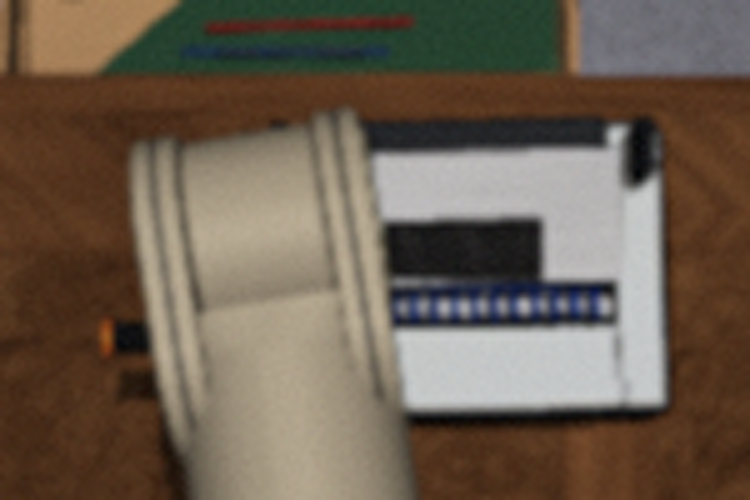

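The clamp plate lies flat in both views, with the pad at (385–540, 220–278) in the top crop and at the height expected for fully down. The lever is still at rest. Now I go above the grip and tilt 0.3 rad so the gripper body leans toward the robot.

```bash
python3 -m inch '[[0.03,-0.01,0,0,0,0,1],[0.03,-0.01,0,0,0,0,1],[0.03,-0.01,0,0,0,0,1],[0.027,-0.006,0,-0.15,0,0,1],[0,0,0,-0.15,0,0,1],[0,0,0,0,0,0,1]]'
python3 - <<'E'
from h import *
import cv2
st();print(delta([.508,.118,.294]),delta([.538,.118,.1987]))
for n,(a,b,c,d) in dict(top=(125,225,165,315),side=(145,265,185,315)).items():
    cv2.imwrite(f"pics/{n}3.png",cv2.resize(r.camera(n)[a:b,c:d,::-1],None,fx=5,fy=5,interpolation=cv2.INTER_CUBIC))
E
```

```text
clock: 6.18
position: [0.5078, 0.1138, 0.2908]
ee_rot: [0.106, 0.695, 0.704, 0.106]
ft_force: [-0.1, -1.1, 0.3]
grip_width: 0.998
6.17 [0.5078 0.1138 0.2908] F [-0.1 -1.1  0.3] w 0.998
[[-0.012, 0.955, 0.297], [1.0, 0.013, 0.001], [-0.002, 0.297, -0.955]] [ 0.38 -0.11 -0.69  1.87  0.02  1.07 -0.31]
[ 0.00420525  0.00116443 -0.00303366] [0.00405474 0.00153924 0.09687594]
```

View pics/side3.png

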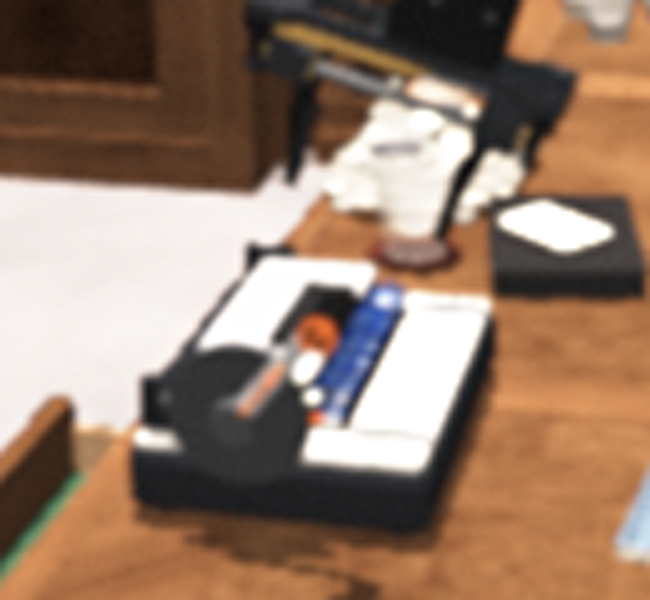

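The open jaws straddle the grip's line: the fingers are at (295, 170) and (450, 225), with the orange grip end at (318, 333) between their paths. Moving in.

```bash
python3 -m inch '[[0.004,0.001,0.025,0,0,0,1],[0,0,0.025,0,0,0,1],[0,0,0.025,0,0,0,1],[0,0,0.015,0,0,0,1],[0,0,0.007,0,0,0,1],[0,0,0,0,0,0,1]]' 25
python3 - <<'E'
from h import *
import cv2
st()
for n,(a,b,c,d) in dict(side=(145,265,185,315)).items():
    cv2.imwrite(f"pics/{n}4.png",cv2.resize(r.camera(n)[a:b,c:d,::-1],None,fx=5,fy=5,interpolation=cv2.INTER_CUBIC))
E
```

```text
clock: 7.02
position: [0.5386, 0.1189, 0.1982]
ee_rot: [0.105, 0.695, 0.704, 0.106]
ft_force: [-0.2, -0.5, 0.6]
grip_width: 0.999
7.03 [0.5386 0.1189 0.1982] F [-0.2 -0.5  0.6] w 0.999
[[-0.013, 0.955, 0.295], [1.0, 0.012, 0.004], [0.0, 0.295, -0.956]] [ 0.36  0.06 -0.73  1.94  0.18  0.89 -0.45]
```

View pics/side4.png

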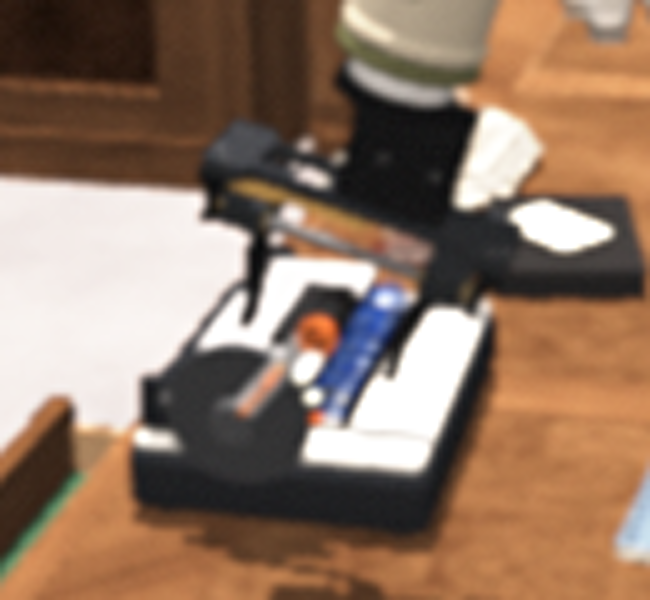

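The grip end (318, 333) sits midway between the tips (248, 318) and (392, 372). Closing.

```bash
python3 -m inch '[[0,0,0,0,0,0,-1],[0,0,0,0,0,0,-1],[0,0,0,0,0,0,-1],[0,0,0,0,0,0,-1],[0,0,0,0,0,0,-1],[0,0,0,0,0,0,-1],[0,0,0,0,0,0,-1],[0,0,0,0,0,0,-1]]' 25
python3 -m inch '[[0,0,0,0,0,0,-1],[0,0,0,0,0,0,-1]]' 
python3 - <<'E'
from h import *
st()
s=[.60039,-.09287,.01337]
for th in (0,.3,.6,.85,.9,.92):
    a=.9-th; print(th,b2w(s,(.02-.125*np.cos(a),.212,.095+.125*np.sin(a))).round(4))
o=r.observe(); print("grasp pt",o["position"]+.006*q2R(o["ee_rot"])[:,2])
E
```

```text
clock: 8.07
position: [0.5387, 0.1189, 0.1984]
ee_rot: [0.105, 0.695, 0.704, 0.107]
ft_force: [2.6, -0.2, -0.3]
grip_width: 0.245
clock: 8.32
position: [0.5386, 0.1189, 0.1984]
ee_rot: [0.105, 0.695, 0.704, 0.107]
ft_force: [3.7, 0.2, -1.3]
grip_width: 0.241
8.32 [0.5386 0.1189 0.1984] F [ 3.7  0.2 -1.3] w 0.241
[[-0.013, 0.955, 0.296], [1.0, 0.012, 0.004], [0.0, 0.296, -0.955]] [ 0.36  0.06 -0.73  1.94  0.18  0.89 -0.45]
0 [[0.5399 0.1183 0.1929]]
0.3 [[0.5144 0.118  0.1656]]
0.6 [[0.4981 0.1178 0.1319]]
0.85 [[0.4927 0.1177 0.1012]]
0.9 [[0.4926 0.1177 0.095 ]]
0.92 [[0.4926 0.1177 0.0925]]
grasp pt [0.54041546 0.11891579 0.19264512]
```

Held: the width is 21 mm and the grasp point is within 1 mm of the predicted grip. Now I follow the arc, starting with the first 0.6 rad.

```bash
python3 -m inch '[[0,-0.0114,0.005,0,0,0,-1],[0,-0.0108,0.0063,0,0,0,-1],[0,-0.0102,0.0072,0,0,0,-1],[0,0,0,0,0,0,-1]]' 40
python3 -m inch '[[0,-0.0094,0.0083,0,0,0,-1],[0,-0.0085,0.0091,0,0,0,-1],[0,-0.0076,0.01,0,0,0,-1],[0,0,0,0,0,0,-1]]'
cat >> h.py <<'E'
def lev():
    s=[.60039,-.09287,.01337]; o=r.observe(); g=o["position"]+.006*q2R(o["ee_rot"])[:,2]
    p=b2w(s,(.02,.204,.095))[0]; d=g-p
    print("grasp",g.round(4),"radius",round(np.hypot(d[0],d[2]),4),"lever",round(.9-np.arctan2(d[2],-d[0]),3))
E
python3 - <<'E'
from h import *
st();lev()
import cv2
cv2.imwrite("pics/s5.png",cv2.resize(r.camera("side")[145:265,185:315,::-1],None,fx=5,fy=5,interpolation=cv2.INTER_CUBIC))
E
```

```text
clock: 8.82
position: [0.5127, 0.1185, 0.1704]
ee_rot: [0.105, 0.694, 0.704, 0.107]
ft_force: [5.7, -0.4, 0.6]
grip_width: 0.242
clock: 9.32
position: [0.4968, 0.1183, 0.1369]
ee_rot: [0.105, 0.695, 0.704, 0.107]
ft_force: [4.4, -1.2, 3.9]
grip_width: 0.238
9.32 [0.4968 0.1183 0.1369] F [ 4.4 -1.2  3.9] w 0.238
[[-0.013, 0.955, 0.297], [1.0, 0.012, 0.004], [0.0, 0.297, -0.955]] [ 0.35  0.04 -0.74  2.1   0.2   0.75 -0.5 ]
grasp [0.4986 0.1183 0.1311] radius 0.1244 lever 0.605
```

View pics/s5.png

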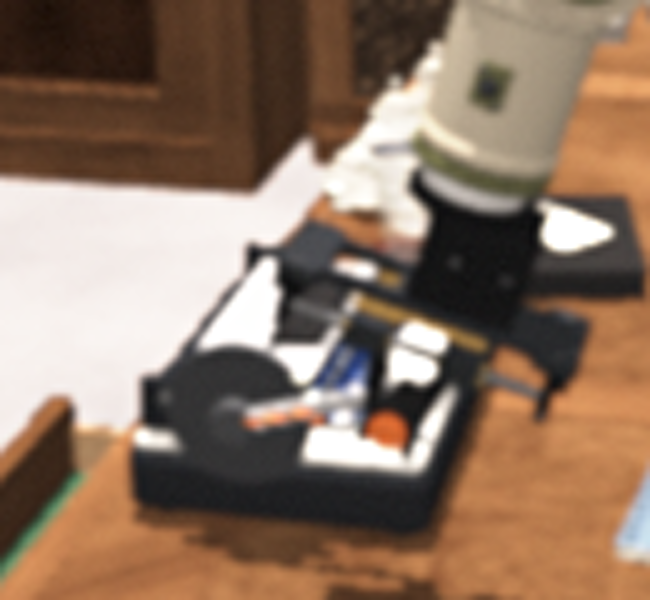

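The lever is near the second click, the grip end shows at (388, 430), and the clamp is still flat. On to the third click.

```bash
python3 -m inch '[[0,-0.0032,0.0053,0,0,0,-1],[0,-0.0032,0.0053,0,0,0,-1],[0,-0.0028,0.0056,0,0,0,-1],[0,-0.0028,0.0056,0,0,0,-1],[0,-0.0022,0.0059,0,0,0,-1],[0,-0.0022,0.0059,0,0,0,-1],[0,0,0,0,0,0,-1],[0,0,0,0,0,0,-1]]'
python3 - <<'E'
from h import *
st();lev()
import cv2
cv2.imwrite("pics/s6.png",cv2.resize(r.camera("side")[180:280,205:305,::-1],None,fx=6,fy=6,interpolation=cv2.INTER_CUBIC))
s=[.60039,-.09287,.01337]
for th in (.8,.85,.9,.95,1,1.1):
  a=.9-th;print(th,((proj("side",b2w(s,(.02-.125*np.cos(a),.237,.095+.125*np.sin(a))))-[205,180])*6).round(0))
E
```

```text
clock: 10.38
position: [0.4914, 0.1182, 0.1005]
ee_rot: [0.105, 0.695, 0.704, 0.107]
ft_force: [4.0, -2.2, 5.4]
grip_width: 0.241
10.38 [0.4914 0.1182 0.1005] F [ 4.  -2.2  5.4] w 0.241
[[-0.013, 0.955, 0.297], [1.0, 0.012, 0.004], [-0.0, 0.297, -0.955]] [ 0.33  0.09 -0.74  2.14  0.28  0.67 -0.58]
grasp [0.4931 0.1182 0.0948] radius 0.1245 lever 0.902
0.8 [[355. 356.]]
0.85 [[356. 367.]]
0.9 [[356. 378.]]
0.95 [[356. 388.]]
1 [[355. 399.]]
1.1 [[352. 419.]]
```

View pics/s6.png

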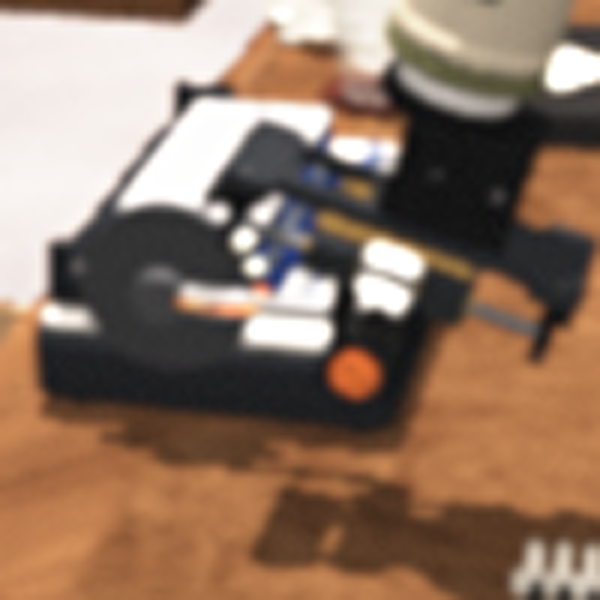

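The grip end is at (355, 374) against a predicted (356, 378) for 0.90, and the arm points at the orange mark at (262, 290). I'll check that it holds, and check the other objects from the top.

```bash
python3 -m inch '[[0,0,0,0,0,0,-1],[0,0,0,0,0,0,-1],[0,0,0,0,0,0,-1],[0,0,0,0,0,0,-1]]'
python3 - <<'E'
from h import *
lev()
import cv2
a=r.camera("top")[:,:,::-1]
cv2.imwrite("pics/t7.png",cv2.resize(a[125:265,120:420],None,fx=2.6,fy=2.6,interpolation=cv2.INTER_CUBIC))
b=cv2.imread("pics/top0.png"); d=cv2.absdiff(a,b).max(2)
for n,(x0,x1,y0,y1) in dict(match=(130,155,215,235),book=(335,400,190,236),tumbler=(345,382,158,190)).items(): print(n,d[y0:y1,x0:x1].max(),d[y0:y1,x0:x1].mean())
E
```

```text
clock: 10.92
position: [0.4914, 0.1182, 0.1006]
ee_rot: [0.105, 0.695, 0.704, 0.107]
ft_force: [4.8, -2.8, 5.1]
grip_width: 0.241
grasp [0.4931 0.1182 0.0949] radius 0.1245 lever 0.901
match 15 8.08
book 18 6.374247491638796
tumbler 17 6.663006756756757
```

View pics/t7.png

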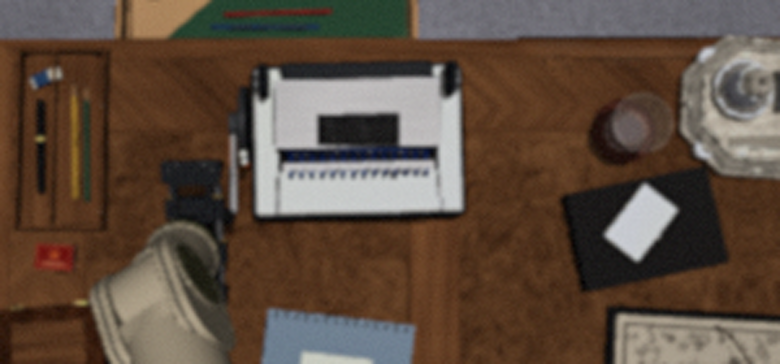

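The clamp is flat (pad at 318–398, 113–145), the comb is opened, and the matchbox, book with case, and tumbler show no change beyond image noise. The lever holds steady at 0.90. Handing in.

```bash
python3 -c "
from h import *
r.job_done();lev();st()"
```

```text
the job is handed in; nothing more can be done
the job is handed in; nothing more can be done
```

The clamp is down and the lever is held at the third click; I handed the job in after about 11 s on the robot's clock.

- **Clamp:** I pressed the plate down by its black pad. The force peaked at about 15 N and then dropped as it snapped over. A further push of about 23 N confirmed the stop, with the pad at 108 mm. It was still flat in the last pictures.
- **Lever:** I then took the lever by its grip and brought it past two clicks to the third. My last reading was 0.90 rad, held steady for the last half second with about 5 N of downward push. In the side view the arm points at the orange mark, and the grip end is within 1 px of where it should be. It did not run on to the end stop.
- **Other objects:** The book with the card case, the tumbler and the matchbox showed no change beyond image noise from the start to the end.

My first fit of the machine's outline was off by 1–2.5 px at the deck corners, mostly because the deck is slightly inset. The pad and grip fitted to about 1 px, apart from 1.5 px for the grip end in the side view. Contact bore them out. No check failed, but I could not take a reading after handing in, so the second after that is unconfirmed.

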